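Hook the draining basket into the wash tank

TASK

Hang the wire draining basket inside the green wash tank: hook its bent lip over the metal bar on the tank's near rim, and shift it along the bar until the pin under the lip drops into the hole in the bar and the lip sits down flat. Let go of it, and leave the tin, the cup and the spray can where they stand.

Things in the scene. Friction and masses are not known exactly. Their poses are not given: they have to be found in the camera images.
- tank: green open-topped steel wash tank, fixed, 190 (its x) x 260 (y) x 120 mm high, walls 4 mm. Origin: centre of its underside; x points from the near wall to the far wall, y along the near wall, z up. A ledge 24 mm wide, 6 mm thick tops the near (-x) wall, inner faces flush; on it lies an equally wide aluminium bar. The wall below the ledge stands back 20 mm from their outer face
- rim_mid (a point): on the centre line of the bar's top (tank x = -103, z = 134 mm), at the middle of the near wall, NOT at the hole; axes as the tank's. Bar 24 mm wide, 190 long, 14 high, with one hole 16 (x) by 15 mm (y), 14 deep, on its centre line. The bar is bolted at differing places: the hole lies anywhere from -28 to +28 mm along y from this point; no reading gives it
- basket: loose steel wire basket, red handle, 0.25 to 0.5 kg, stands upright. Origin: centre of the bin's underside. Bin 60 (x) by 90 mm (y), walls 55 mm high; back plate at x = -30 mm, 90 mm high. From its top a lip, 90 mm long, is bent outwards (-x) and down: 28 mm gap between back plate and the 3 mm outer leg, underside of the lip at z = 88 mm, foot of the leg at z = 68 mm
- handle (a point): grip point of the basket's red handle, a block 24 mm (x) by 20 mm (y) by 42 mm high that stands on the lip right above the pin; this point is 30 mm above the underside of the lip, 16 mm below the handle's top; axes as the basket's
- lip_seat (a point): on the lip's underside at the pin's axis (basket x = -44, y = 0, z = 88 mm). The brass pin under it is 10 mm thick, 12 mm long, tip tapered. With the pin standing on the bar beside the hole the lip is 12 mm above the bar; let go so, the basket leans a little (0.15 rad), takes 4 to 14 N to slide along the bar, and drops over the hole by its own weight
- grease_tin: bystander: yellow round tin, 70 mm across, 75 mm high; origin at the centre of its underside
- mix_cup: bystander: grey-white tapered cup, 66 mm across, 76 mm high; origin at the centre of its underside
- penetrant: bystander: blue spray can, 54 mm across, 150 mm high; origin at the centre of its underside
Mind the look-alikes: they are no part of the job. There is more than one size of the basket; the one meant has the size given above.

How it is judged:
By the outcome, as a careful person would: the job done as asked, in the order asked, and still so for the second after the job is handed in, with the robot touching nothing.
It also fails if it takes over 45 s, if anything falls off the work surface, if the arm or the gripper's body presses on something with over 40 N, if the wrist force passes 120 N, or if a joint passes its speed limit or range.

ROBOT

A 6-joint arm with a two-finger parallel gripper is mounted at the origin on a cart in front of the work surface, level with it; the furniture and walls round the work are solid. World frame = base frame: x ahead of the robot, y to its left, z up, the work surface at z = 0. Lengths are in m, angles in rad, forces in N, time in s.
With the tool pointing down it reaches from about 0.35 to 0.775 m from the base axis. Payload 5.5 kg.
Tool frame: the origin (TCP) lies on the centre line of the jaws, within the pads' length; the fingertips stand 11 mm ahead of it and the grasp point (between the pads) lies 8 mm behind it (env.tip_extent is the distance from the TCP to the fingertips, in m); z points along the fingers, y is the line along which they close (so a half turn about z gives the same grasp; the last joint's range is limited). The gripper opens to 85 mm and grips with 20 to 120 N. Pads are 22 mm wide; open, the fingers measure 114 mm over their backs; the gripper's body (76 mm by 85 mm) begins 54 mm behind the grasp point. The pads swing forward as they close: fully open they stand 13 mm farther back than shut.
Start: joints at [0.98, 0.313, 0.046, 1.304, 0, 1.431], TCP at [0.251, 0.518, 0.222] pointing down, gripper open.
Joint ranges: [-2.76, 2.76], [-0.86, 1.69], [-1.03, 1.26], [-2.2, 2.34], [-1.47, 1.5], [-3.14, 3.14]. Speed limits (rad/s): [2.57, 2.57, 3.14, 3.14, 3.14, 3.14].

INTERFACE

Orientations are given as a unit quaternion [w, x, y, z].
In Python, from workcell import env gives the robot as it stands.
- The arm moves only by the shell command python3 -m jog 'ROWS' [FORCE]. ROWS is JSON, a list of rows, each a list of 5 numbers: the gripper's target within -1 to 1 (shut at 1, half-way at 0, fully open at -1), then the shift along the tool's x, y, z in m, then the turn about the tool's z in degrees. In form: [[fingers, tx, ty, tz, turn], ...]. A call has 1 to 5 rows; each row shifts and turns the commanded pose from where the row before left it, along the tool's axes as they then stand; what a row does not reach is not made up. A row lasts 1/12 s, in which the tool goes at most 41.7 mm and 7.16 degrees, less where a joint would pass 70% of its speed; a pose out of reach is approached as far as the arm can. A call is refused whole if a number of a shift passes 0.0417 or a number of a turn 7.16, either way. A call with a gripper value outside its range is refused whole. The fingers move at their own pace and stop on an object; FORCE is the grip in N (left out, the last holds). Time passes only in rows, so rows that do not move let the fingers close. It gives the time, the measured TCP pose, the force, the opening and the grip force at its end, in the units of the state.
- env.get_state(): the state, without advancing time (a new reading comes with each control period).
- env.read_camera(name): name is "scene" or "side" or "wrist"; returns a dict with "img" (384x512x3 uint8, red, green, blue), "fov_y" (degrees; the focal length in pixels is half the picture's height over the tangent of half this angle, whatever the lens; pixels are square), "cx", "cy" (the principal point, pixels), "T" (4x4, takes a point from camera to world coordinates). Camera axes: x right, y up, looking along -z (the intrinsics and any distortion apply to the point x, -y, -z); pixel columns grow to the right and rows downward; lengths in m; the calibration is good to about 2 mm. A picture is of the moment at which its call begins. There is no depth.
- env.hand_in(): hands the job in; it is judged then, once.
The state is a dict: "clock": time; "joint_pos": joint angles; "qvel": joint speeds; "tau": joint torques, N m; "tcp_pos": TCP position; "orientation": TCP orientation; "wrist_force": force on the tool from outside, world axes, zero at the start; "ft_torque": the same for the moment, N m; "finger_gap": finger opening in m; "grip_force": force on a finger pad.
Only numpy, scipy, OpenCV 4.12 (cv2) and the standard library are available. Lean on these libraries where they do the work, as an engineer would, in place of code of your own. Each camera call takes 0.05 s, during which the arm holds its last target. There are 200 camera calls.

## Working session

There is one attempt and no reset: what is moved stays moved. The work goes in short steps, Python scripts to look and compute and a shell command to move; the robot and the scene stay as the last step left them, time stands still between calls to the robot, and variables do not carry over. Pictures are saved under pics/ and viewed, at most 10 in all, crops included, and the job is handed in when it is done.

```bash
ls; mkdir -p pics; cat > h.py <<'E'
import numpy as np,cv2
from workcell import env
def shot(n,f):
    c=env.read_camera(n); cv2.imwrite('pics/'+f,c['img'][:,:,::-1]); np.save('pics/'+f+'.npy',{k:c[k] for k in c if k!='img'},allow_pickle=True); return c
def load(f): return np.load('pics/'+f+'.npy',allow_pickle=True).item()
E
python3 - <<'E'
from h import *
for n in ['scene','side','wrist']:
    c=shot(n,n+'0.png'); print(n,{k:(np.round(v,4).tolist() if hasattr(v,'shape') else v) for k,v in c.items() if k!='img'})
a=cv2.imread('pics/scene0.png');b=cv2.imread('pics/side0.png')
print(env.get_state())
E
```

```text
pics
scene {'fov_y': 44.03082787501466, 'cx': 256.21098077500676, 'cy': 188.17214383236941, 'T': [[0.3925, 0.6456, -0.6551, -0.2248], [-0.9196, 0.2604, -0.2943, -0.4264], [-0.0194, 0.7179, 0.6959, 0.9565], [0.0, 0.0, 0.0, 1.0]]}
side {'fov_y': 44.62196517714439, 'cx': 252.86896350793504, 'cy': 201.77546895569537, 'T': [[-0.9953, -0.0642, 0.073, 0.6573], [0.0973, -0.644, 0.7588, 0.9264], [-0.0017, 0.7623, 0.6472, 0.9374], [0.0, 0.0, 0.0, 1.0]]}
wrist {'fov_y': 60.06780851447487, 'cx': 253.44932898606706, 'cy': 192.07079601985689, 'T': [[0.4361, -0.856, -0.2777, 0.179], [0.8999, 0.4143, 0.1362, 0.5514], [-0.0015, -0.3093, 0.951, 0.3729], [0.0, 0.0, 0.0, 1.0]]}
{'clock': 0.15, 'joint_pos': array([ 9.80395713e-01,  3.13869490e-01,  4.52187464e-02,  1.30359340e+00,
       -1.46261209e-05,  1.43118587e+00]), 'qvel': array([ 0.00167267, -0.0032641 ,  0.00361168, -0.0015673 , -0.00162166,
       -0.00031987]), 'tau': array([ 1.84299322e-03, -4.81066024e+01,  2.98815519e+01,  1.38437958e-02,
       -1.90574301e-04,  3.76744353e-06]), 'tcp_pos': array([0.25030542, 0.51721178, 0.22148139]), 'orientation': array([-2.51570349e-04,  2.23491400e-01,  9.74705632e-01, -6.78827205e-04]), 'wrist_force': array([0.05820122, 1.00810888, 0.35982614]), 'ft_torque': array([0.03247588, 0.00240882, 0.02582251]), 'grip_force': 0.0, 'finger_gap': 0.08575045118362683}
```

View pics/scene0.png

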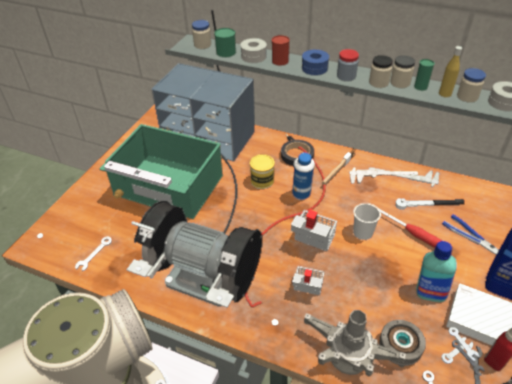

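View pics/side0.png

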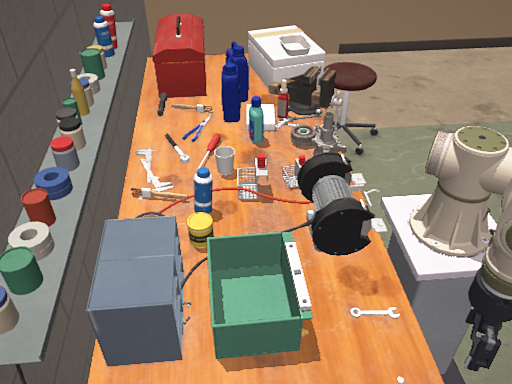

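The scene view shows the tank at about (165,170) with its bar running (110,165) to (170,180). The two baskets are at (313,230), the larger, and (307,280), the smaller. In the side view the bar is at (297,277) and the baskets are near (250,180) and (295,175). I'll zoom in on these.

```bash
python3 - <<'E'
from h import *
a=cv2.imread('pics/scene0.png');b=cv2.imread('pics/side0.png')
def crop(i,x,y,w,h,s): return cv2.resize(i[y:y+h,x:x+w],None,fx=s,fy=s,interpolation=cv2.INTER_CUBIC)
m=np.zeros((600,800,3),np.uint8)
m[:300,:400]=crop(a,280,200,80,60,5)   # target
m[:300,400:]=crop(b,225,145,80,60,5)
m[300:,:400]=crop(a,98,120,133,100,3.0)[:300,:400] if 0 else cv2.resize(a[120:220,98:231],(400,300),interpolation=cv2.INTER_CUBIC)
m[300:,400:]=cv2.resize(b[225:360,195:375],(400,300),interpolation=cv2.INTER_CUBIC)
cv2.imwrite('pics/m0.png',m)
E
```

```text
(no output)
```

View pics/m0.png

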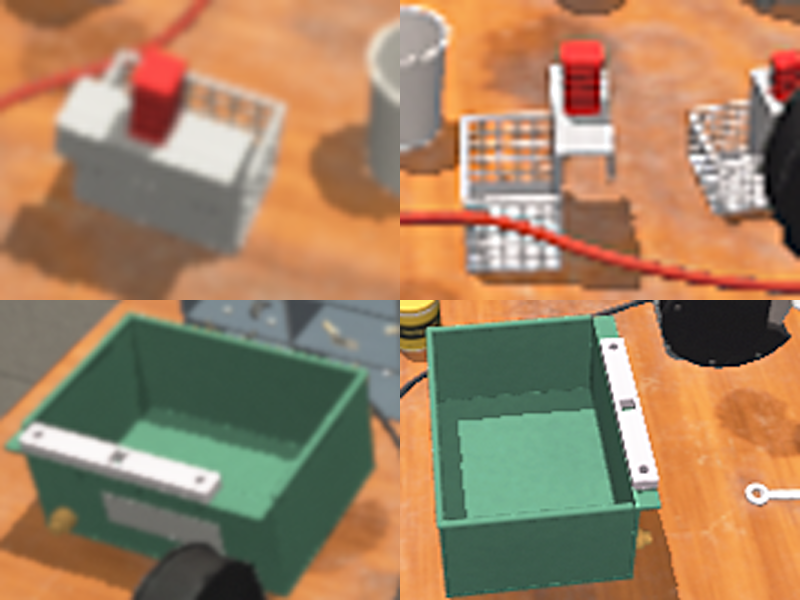

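```bash
cat > fit.py <<'E'
from h import *
from scipy.optimize import least_squares
def proj(P,c):
    f=192/np.tan(np.radians(c['fov_y']/2)); T=c['T']
    q=(np.atleast_2d(P)-T[:3,3])@T[:3,:3]
    return np.c_[c['cx']+f*q[:,0]/-q[:,2], c['cy']-f*q[:,1]/-q[:,2]]
def M(p,X):
    c,s=np.cos(p[2]),np.sin(p[2]); X=np.array(X)
    return X@np.array([[c,s,0],[-s,c,0],[0,0,1]])+[p[0],p[1],p[3] if len(p)>3 else 0]
def tri(uvs,cs):
    r=least_squares(lambda P:np.concatenate([proj(P,c)[0]-u for u,c in zip(uvs,cs)]),[.5,.2,.05]); return r.x,np.abs(r.fun).max()
def fit(sets,p0):
    g=lambda p:np.concatenate([(proj(M(p,np.array(X)/1000),c)-np.array(u)).ravel() for X,u,c in sets])
    r=least_squares(g,p0,loss='soft_l1'); return r.x,np.round(g(r.x).reshape(-1,2),1).tolist()
E
python3 - <<'E'
from fit import *
A,B=load('scene0.png'),load('side0.png')
cr=lambda pts,x,y,s:[((u+.5)/s+x-.5,(v+.5)/s+y-.5) for u,v in pts]
sa=cr([(160,60),(283,105),(240,248)],280,200,5)
sb=cr([(182,48),(66,196),(61,116),(70,271),(162,269)],225,145,5)
bas,res=fit([([(-44,0,134),(30,-45,55),(-30,-45,0)],sa,A),([(-44,0,134),(30,45,55),(30,-45,55),(30,45,0),(-30,45,0)],sb,B)],[.6,0,0])
print('basket',bas,res); print('handle top',tri([sa[0],sb[0]],[A,B]))
ta=cr([(118,156),(38,135),(200,180),(133,16),(370,70),(265,220)],98,120,3.005)
tb=cr([(228,104),(213,47),(243,169),(30,30),(38,220),(258,203)],195,225,2.222)
for i in range(3): print(tri([ta[i],tb[i]],[A,B]))
X=[(95,130,120),(95,-130,120),(-115,-130,120)]
Xb=[(95,-130,120),(95,130,120),(-115,130,120)]
t,res=fit([(X,ta[3:],A),(Xb,tb[3:],B)],[.4,.4,0]); print('tank',t,res)
print('rim_mid',M(t,[(-.103,0,.134)]))
E
```

```text
basket [ 0.56496475 -0.23434074 -0.03168474] [[0.1, 1.5], [0.4, -0.6], [-0.5, 1.4], [-0.1, 0.1], [-0.2, 1.4], [-0.4, -0.1], [-0.6, 0.3], [0.2, -0.2]]
handle top (array([ 0.5219916 , -0.23147401,  0.13664712]), np.float64(0.34392668658983894))
(array([0.49067288, 0.23487866, 0.13272788]), np.float64(0.26983432675643826))
(array([0.4802712 , 0.24595577, 0.19984961]), np.float64(15.056448131316756))
(array([0.50445467, 0.22638859, 0.05106576]), np.float64(16.326436427103545))
tank [0.59416322 0.21821984 0.01035507] [[0.0, -1.1], [0.3, 0.8], [-0.8, -0.1], [-0.9, -1.8], [-0.2, 0.9], [1.0, -0.7]]
rim_mid [[0.49116874 0.21715328 0.134     ]]
```

```bash
python3 -m jog '[[-1,0,0,-0.03,7],[-1,0,0,-0.03,7],[-1,0,0,-0.03,7],[-1,0,0,-0.03,7],[-1,0,0,-0.03,7]]'; python3 -m jog '[[-1,0,0,0,7],[-1,0,0,0,7],[-1,0,0,0,7],[-1,0,0,0,7],[-1,0,0,0,3]]'
cat > go.py <<'E'
# remaining shift in tool axes to a world TCP target (x y z) and tool-x yaw (deg)
import sys; from h import *; from scipy.spatial.transform import Rotation as Ro
t=np.array(list(map(float,sys.argv[1:4]))); s=env.get_state(); q=s['orientation']
R=Ro.from_quat(np.r_[q[1:],q[0]]).as_matrix(); yaw=np.degrees(np.arctan2(R[1,0],R[0,0]))
print('tcp',s['tcp_pos'].round(4),'yaw %.2f'%yaw,'tool z',R[:,2].round(3),'F',s['wrist_force'].round(1),'gap %.4f'%s['finger_gap'],'t',s['clock'],'q',s['joint_pos'].round(2))
print('shift',(R.T@(t-s['tcp_pos'])).round(4),'turn', (round(yaw-float(sys.argv[4]),2) if len(sys.argv)>4 else ''))
E
python3 go.py .521 -.2325 .25 88.2
python3 - <<'E'
from fit import *
A,B=load('scene0.png'),load('side0.png')
print('grinder wheel tops',tri([(160,204),(343,195)],[A,B]),tri([(242,229),(328,153)],[A,B]))
cr=lambda pts,x,y,s:[((u+.5)/s+x-.5,(v+.5)/s+y-.5) for u,v in pts]
a=cr([(38,135),(200,180)],98,120,3.005);b=cr([(243,169),(213,47)],195,225,2.222)
for i in (0,1): print('bolt',tri([a[i],b[i]],[A,B]))
E
```

```text
clock: 0.57
tcp_pos: [0.2503, 0.5172, 0.3734]
orientation: [-0.0, 0.509, 0.861, -0.0]
wrist_force: [0.7, 1.5, 0.4]
finger_gap: 0.0853
grip_force: 0.0
clock: 0.98
tcp_pos: [0.2505, 0.5175, 0.3719]
orientation: [0.0, 0.72, 0.694, -0.0]
wrist_force: [-0.6, 0.3, -0.1]
finger_gap: 0.0851
grip_force: 0.0
tcp [0.2505 0.5175 0.3719] yaw 87.85 tool z [-0. -0. -1.] F [-0.6  0.3 -0.1] gap 0.0851 t 0.9833 q [0.98 0.33 0.43 1.68 0.   2.59]
shift [-0.7393  0.2985  0.1222] turn -0.35
grinder wheel tops (array([0.35356861, 0.06711024, 0.20826216]), np.float64(0.3387265818185483)) (array([ 0.35353094, -0.12753696,  0.20509162]), np.float64(2.5353911306212353))
bolt (array([0.48950102, 0.31694971, 0.13183386]), np.float64(0.03409542644101293))
bolt (array([0.49250176, 0.15309663, 0.13179934]), np.float64(0.05187152431017239))
```

```bash
python3 -m jog '[[-1,-0.035,0.018,0,0],[-1,-0.037,0.018,0,0],[-1,-0.037,0.018,0,0],[-1,-0.037,0.018,0,0],[-1,-0.037,0.018,0,0]]' >/dev/null; python3 -m jog '[[-1,-0.037,0.018,0,0],[-1,-0.037,0.018,0,0],[-1,-0.037,0.018,0,0],[-1,-0.037,0.018,0,0],[-1,-0.037,0.018,0,0]]'>/dev/null; python3 -m jog '[[-1,-0.037,0.015,0,0],[-1,-0.037,0.015,0,0],[-1,-0.037,0.015,0,0],[-1,-0.037,0.015,0,0],[-1,-0.037,0.015,0,0]]'>/dev/null;python3 go.py .515 -.2325 .22 88.2
```

```text
tcp [ 0.4879 -0.0453  0.3721] yaw 88.15 tool z [-0.  0. -1.] F [ 2.2 -0.6  0. ] gap 0.0854 t 2.2333 q [-0.26  0.15  0.2   1.62  0.    1.35]
shift [-0.1863  0.0332  0.152 ] turn -0.05
```

```bash
python3 -m jog '[[-1,-0.037,0.007,0,0],[-1,-0.037,0.007,0.01,0],[-1,-0.037,0.007,0.03,0],[-1,-0.037,0.007,0.03,0],[-1,-0.037,0.006,0.03,0]]'>/dev/null; python3 -m jog '[[-1,0,0,0.03,0],[-1,0,0,0.02,0],[-1,0,0,0,0]]'>/dev/null; python3 go.py .521 -.2325 .11 88.2; python3 -c "
from h import *
c=shot('wrist','w1.png'); a=cv2.imread('pics/w1.png'); s=shot('side','s1.png'); b=cv2.imread('pics/s1.png')[120:240,220:340]
cv2.imwrite('pics/w1m.png',np.hstack([cv2.resize(a,(512,384))[:, :], cv2.resize(b,(288,384))]))"
```

```text
tcp [ 0.5109 -0.2137  0.2288] yaw 88.08 tool z [-0.008  0.005 -1.   ] F [-0.7  0.6  0.3] gap 0.0855 t 2.9 q [-0.54  0.28  0.01  1.32  0.    1.06]
shift [-0.019   0.0117  0.1186] turn -0.12
```

View pics/w1m.png

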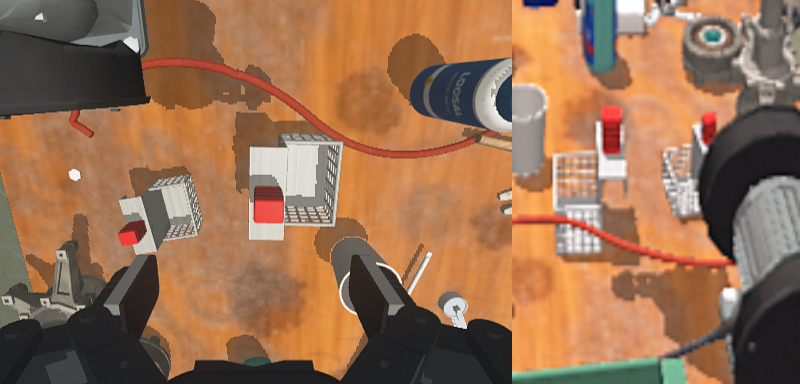

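```bash
python3 - <<'E'
from fit import *
C=load('w1.png')
X=[(30,45,55),(30,-45,55),(-61,45,91),(-61,-45,91)]; u=[(342,142),(336,226),(249,148),(249,240)]
p=np.array([.565,-.2343,-.0317]); print(np.round(proj(M(p,np.array(X)/1e3),C)-u,1).tolist())
b,r=fit([(X,u,C)],p); print(b,r); print('handle',M(b,[(-.044,0,.118)]))
h=M(b,np.array([(sx*12-44,sy*10,134) for sx in(-1,1) for sy in (-1,1)])/1e3); print(proj(h,C).round().tolist())
E
python3 -m jog '[[-1,0,0,0,0]]'|head -2; python3 go.py .521 -.2325 .11 88.2
```

```text
[[-0.6, -0.7], [-1.3, -0.0], [-1.5, -0.1], [-0.8, 0.9]]
[ 0.56601516 -0.23442755 -0.03558243] [[0.6, -0.5], [-0.5, 0.1], [-0.1, -0.2], [0.1, 0.7]]
handle [[ 0.52204301 -0.23286225  0.118     ]]
[[254.0, 225.0], [254.0, 202.0], [284.0, 225.0], [285.0, 202.0]]
clock: 3.08
tcp_pos: [0.5143, -0.2144, 0.2359]
tcp [ 0.5143 -0.2144  0.2359] yaw 88.20 tool z [ 0.002 -0.001 -1.   ] F [-0.   0.6 -0.1] gap 0.0856 t 3.0833 q [-0.54  0.27  0.02  1.32  0.    1.06]
shift [-0.0178  0.007   0.1259] turn 0.0
```

```bash
python3 -m jog '[[-1,-0.009,0.004,0.02,0],[-1,-0.0095,0.0035,0.02,0],[-1,0,0,0.025,0],[-1,0,0,0.025,0],[-1,0,0,0.02,0]]' >/dev/null; python3 -m jog '[[-1,0,0,0.014,0],[-1,0,0,0,0],[-1,0,0,0,0]]' >/dev/null; python3 go.py .522 -.2329 .110 88
```

```text
tcp [ 0.5214 -0.233   0.1116] yaw 88.22 tool z [ 0.001 -0.001 -1.   ] F [0.9 0.3 0.4] gap 0.0854 t 3.75 q [-0.56  0.36 -0.17  1.04  0.    1.04]
shift [0.0002 0.0006 0.0016] turn 0.22
```

```bash
python3 -m jog '[[0,0,0.0005,0.001,0.2],[0.6,0,0,0,0],[1,0,0,0,0],[1,0,0,0,0],[1,0,0,0,0]]' 80 >/dev/null; python3 -m jog '[[1,0,0,0,0],[1,0,0,0,0],[1,0,0,0,0],[1,0,0,0,0]]' ; python3 go.py .522 -.2329 .110 88
```

```text
clock: 4.5
tcp_pos: [0.5213, -0.2334, 0.1102]
orientation: [0.001, 0.72, 0.694, 0.0]
wrist_force: [-1.4, 1.0, 4.4]
finger_gap: 0.0222
grip_force: 79.6
tcp [ 0.5213 -0.2334  0.1102] yaw 87.96 tool z [ 0.001 -0.001 -1.   ] F [-1.4  1.   4.4] gap 0.0222 t 4.5 q [-0.56  0.36 -0.17  1.04 -0.    1.04]
shift [0.0006 0.0007 0.0002] turn -0.04
```

```bash
python3 -m jog '[[1,0,0,-0.01,0],[1,0,0,-0.02,0],[1,0,0,-0.035,0],[1,0,0,-0.035,0],[1,0,0,-0.035,0]]' >/dev/null; python3 -m jog '[[1,0,0,-0.035,0],[1,0,0,-0.035,0],[1,0,0,-0.035,0],[1,0,0,-0.01,0],[1,0,0,0,0]]' ; python3 go.py .491 .235 .36 90.9; python3 -c "
from h import *
c=shot('wrist','w2.png'); s=shot('side','s2.png')
b=cv2.imread('pics/s2.png')[60:240,200:380]
cv2.imwrite('pics/w2m.png',np.hstack([cv2.imread('pics/w2.png')[:,112:],cv2.resize(b,(384,384))]))"
```

```text
clock: 5.33
tcp_pos: [0.5218, -0.2336, 0.363]
orientation: [0.003, 0.72, 0.694, 0.001]
wrist_force: [0.4, 0.1, -3.9]
finger_gap: 0.0221
grip_force: 79.0
tcp [ 0.5218 -0.2336  0.363 ] yaw 87.97 tool z [ 0.005 -0.003 -1.   ] F [ 0.4  0.1 -3.9] gap 0.0221 t 5.3333 q [-0.56  0.31  0.39  1.64  0.    1.04]
shift [ 0.4672 -0.0474  0.0014] turn -2.93
```

View pics/w2m.png

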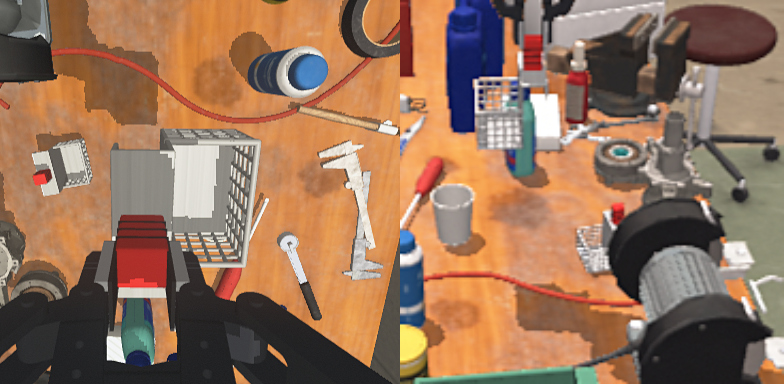

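The basket is held level and upright. In the wrist picture, in full-frame pixels, the bin corners are at (372,140) and (359,266) and the lip corner is at (222,150). Next I fit its pose in the hand and carry it over.

```bash
python3 - <<'E'
from fit import *
C=load('w2.png'); X=[(30,45,55),(30,-45,55),(-61,45,91),(-61,-45,91)]; u=[(373,140),(360,266),(222,150),(216,262)]
b,r=fit([(X[:3],u[:3],C)],[.566,-.234,-.035,.25]); print(b,r,'seat',M(b,[(-.044,0,.088)]))
E
python3 -m jog '[[1,0.015,-0.002,0,0],[1,0.03,-0.003,0,-1],[1,0.037,-0.004,0,-2],[1,0.037,-0.004,0,0],[1,0.037,-0.004,0,0]]' >/dev/null; python3 -m jog '[[1,0.037,-0.003,0,0],[1,0.037,-0.003,0,0],[1,0.037,-0.003,0,0],[1,0.037,-0.003,0,0],[1,0.037,-0.003,0,0]]'>/dev/null;  python3 -m jog '[[1,0.035,-0.003,0,0],[1,0.03,-0.002,0,0],[1,0.025,-0.001,0,0],[1,0.015,0,0,0],[1,0,0,0,0]]' ; python3 go.py .491 .235 .30 90.9
```

```text
[ 0.56700008 -0.23403554 -0.03436036  0.25291393] [[0.3, -1.0], [-0.8, 0.2], [0.2, 0.5]] seat [[ 0.52302606 -0.23252398  0.34091393]]
clock: 6.68
tcp_pos: [0.4771, 0.2158, 0.3567]
orientation: [-0.002, 0.699, 0.715, -0.001]
wrist_force: [0.9, -0.8, -3.9]
finger_gap: 0.0218
grip_force: 78.9
tcp [0.4771 0.2158 0.3567] yaw 91.23 tool z [-0.005  0.001 -1.   ] F [ 0.9 -0.8 -3.9] gap 0.0218 t 6.6833 q [0.27 0.22 0.24 1.6  0.   1.82]
shift [0.0189 0.0146 0.0567] turn 0.33
```

```bash
python3 -m jog '[[1,0.009,0.007,0.02,0.1],[1,0.009,0.006,0.02,0.2],[1,0,0,0.02,0],[1,0,0,0.01,0],[1,0,0,0,0]]' >/dev/null;python3 -m jog '[[1,0,0,0,0],[1,0,0,0,0]]' >/dev/null; python3 go.py .490 .234 .28 90.9; python3 -c "
from h import *
c=shot('wrist','w3.png'); s=shot('side','s3.png')
b=cv2.imread('pics/s3.png')[180:340,205:365]
cv2.imwrite('pics/w3m.png',np.hstack([cv2.resize(cv2.imread('pics/w3.png')[60:320,120:420],(480,416)),cv2.resize(b,(320,320))[:, :].copy() if 0 else cv2.copyMakeBorder(cv2.resize(b,(320,320)),0,96,0,0,0)]))"
```

```text
tcp [0.4919 0.2305 0.2901] yaw 90.64 tool z [ 0.001  0.    -1.   ] F [ 0.6  0.9 -2.7] gap 0.0217 t 7.2667 q [0.29 0.24 0.11 1.44 0.   1.85]
shift [ 0.0035 -0.0019  0.0101] turn -0.26
```

View pics/w3m.png

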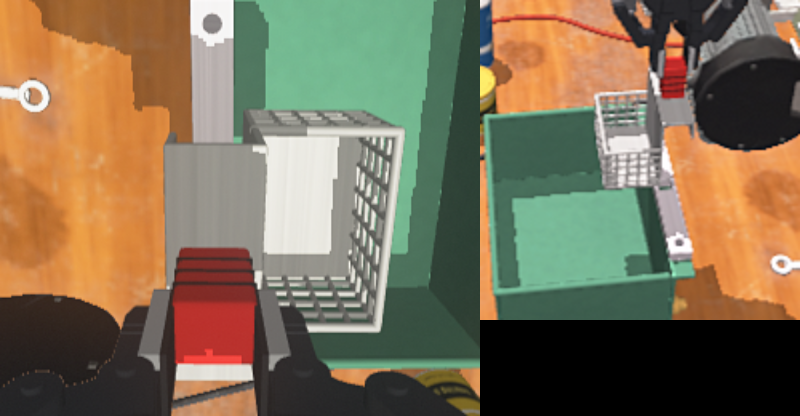

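```bash
python3 - <<'E'
from fit import *
C=load('w3.png'); c=lambda p:np.array([(u+.5)/1.6+119.5 for u,_ in p]),
f=lambda p:[((u+.5)/1.6+119.5,(v+.5)/1.6+59.5) for u,v in p]
F=192/np.tan(np.radians(C['fov_y']/2));T=C['T']
def plane(u,z):
    d=T[:3,:3]@[(u[0]-C['cx'])/F,-(u[1]-C['cy'])/F,-1]; return T[:3,3]+d*(z-T[2,3])/d[2]
for n,p in zip(['L','R','L','R','bolt'],f([(191,60),(234,60),(192.5,138),(234,138),(212,23)])): print(n,plane(p,.134).round(4))
X=[(30,45,55),(30,-45,55),(-61,45,91)]
b,r=fit([(X,f([(404,129),(381,331),(166,143)]),C)],[.535,.23,0,.18]); print(b,r,'seat',M(b,[(-.044,0,.088)])); print(env.get_state()['tcp_pos'])
E
```

```text
L [0.4786 0.2979 0.134 ]
R [0.5026 0.2982 0.134 ]
L [0.4794 0.2542 0.134 ]
R [0.5036 0.2545 0.134 ]
bolt [0.4902 0.3175 0.134 ]
[ 5.36809176e-01  2.31481998e-01 -3.24777638e-04  1.77797969e-01] [[0.6, -0.1], [-0.4, -0.3], [-0.1, 0.3]] seat [[0.49280918 0.23149629 0.26579797]]
[0.49237545 0.23065229 0.29067605]
```

```bash
python3 -m jog '[[1,-0.005,-0.0012,0.005,-1],[1,-0.004,0,0.01,0],[1,0,0,0.02,0],[1,0,0,0.02,0],[1,0,0,0.02,0]]' >/dev/null;python3 -m jog '[[1,0,0,0.015,0],[1,0,0,0.01,0],[1,0,0,0,0],[1,0,0,0,0]]' >/dev/null; python3 go.py .4912 .222 .18 91.6
```

```text
tcp [0.4911 0.2218 0.1899] yaw 91.66 tool z [ 0.001  0.    -1.   ] F [ 0.6  0.6 -2.7] gap 0.0221 t 8.1167 q [ 0.28  0.25 -0.11  1.2   0.    1.82]
shift [0.0002 0.0001 0.0099] turn 0.06
```

```bash
python3 -m jog '[[1,0,0,0.005,0],[1,0,0,0.005,0],[1,0,0,0.002,0],[1,0,0,0.002,0],[1,0,0,0,0]]' ; python3 -m jog '[[1,0,0,0.002,0],[1,0,0,0.002,0],[1,0,0,0.001,0],[1,0,0,0,0],[1,0,0,0,0]]' ; python3 -m jog '[[1,0,0,0.002,0],[1,0,0,0.001,0],[1,0,0,0,0],[1,0,0,0,0]]' 
```

```text
clock: 8.53
tcp_pos: [0.4906, 0.2217, 0.1749]
orientation: [-0.0, 0.697, 0.717, -0.0]
wrist_force: [-0.3, 0.2, -2.7]
finger_gap: 0.0221
grip_force: 79.0
clock: 8.95
tcp_pos: [0.4908, 0.2218, 0.1702]
orientation: [-0.0, 0.697, 0.717, -0.0]
wrist_force: [-0.0, 0.4, -3.4]
finger_gap: 0.0215
grip_force: 79.1
clock: 9.28
tcp_pos: [0.4912, 0.2219, 0.168]
orientation: [0.0, 0.697, 0.717, 0.001]
wrist_force: [-0.5, -0.4, 2.7]
finger_gap: 0.0219
grip_force: 79.8
```

```bash
python3 -m jog '[[1,0.002,0,0.001,0],[1,0.002,0,0,0],[1,0.002,0,0,0],[1,0.001,0,0,0],[1,0,0,0,0]]' ; python3 -m jog '[[1,0.001,0,0,0],[1,0.001,0,0,0],[1,0.001,0,0,0],[1,0,0,0,0]]'; python3 -m jog '[[1,0.001,0,0,0],[1,0.001,0,0,0],[1,0,0,0,0]]'  
```

```text
clock: 9.7
tcp_pos: [0.4917, 0.2278, 0.1675]
orientation: [0.002, 0.697, 0.717, 0.0]
wrist_force: [-0.3, -4.1, 5.0]
finger_gap: 0.022
grip_force: 80.2
clock: 10.03
tcp_pos: [0.49, 0.2321, 0.1654]
orientation: [-0.001, 0.697, 0.717, -0.0]
wrist_force: [0.6, -0.5, -3.4]
finger_gap: 0.0219
grip_force: 79.0
clock: 10.28
tcp_pos: [0.4902, 0.2341, 0.1658]
orientation: [-0.0, 0.697, 0.717, -0.0]
wrist_force: [-0.7, -0.6, -2.6]
finger_gap: 0.0222
grip_force: 79.0
```

```bash
python3 -m jog '[[1,0,0,0.002,0],[1,0,0,0.002,0],[1,0,0,0.001,0],[1,0,0,0,0],[1,0,0,0,0]]' ; python3 -m jog '[[1,0,0,0.002,0],[1,0,0,0.002,0],[1,0,0,0,0],[1,0,0,0,0]]'
```

```text
clock: 10.7
tcp_pos: [0.4904, 0.2337, 0.1611]
orientation: [-0.0, 0.697, 0.717, -0.0]
wrist_force: [-0.6, 0.9, -2.9]
finger_gap: 0.0219
grip_force: 79.1
clock: 11.03
tcp_pos: [0.4903, 0.2337, 0.1571]
orientation: [-0.0, 0.697, 0.717, -0.0]
wrist_force: [-0.6, 0.4, -3.4]
finger_gap: 0.0217
grip_force: 79.0
```

```bash
python3 -m jog '[[1,0,0,0.001,0],[1,0,0,0.001,0],[1,0,0,0,0],[1,0,0,0,0]]'; python3 -m jog '[[1,0,0,0.001,0],[1,0,0,0,0],[1,0,0,0,0]]'
```

```text
clock: 11.37
tcp_pos: [0.4906, 0.2338, 0.1562]
orientation: [0.0, 0.697, 0.717, 0.001]
wrist_force: [-3.0, -1.2, 5.6]
finger_gap: 0.022
grip_force: 80.0
clock: 11.62
tcp_pos: [0.4906, 0.2338, 0.1562]
orientation: [0.0, 0.697, 0.717, 0.001]
wrist_force: [-5.5, -1.7, 11.1]
finger_gap: 0.022
grip_force: 80.8
```

```bash
python3 -m jog '[[0.2,0,0,-0.002,0],[0,0,0,0,0],[-0.2,0,0,0,0],[-0.2,0,0,0,0],[-0.2,0,0,0,0]]' 20; python3 -m jog '[[-0.2,0,0,-0.01,0],[-0.2,0,0,-0.02,0],[-0.2,0,0,-0.03,0],[-0.2,0,0,-0.03,0],[-0.2,0,0,-0.03,0]]'>/dev/null; python3 -m jog '[[-0.2,0,0,-0.02,0],[-0.2,0,0,0,0],[-0.2,0,0,0,0]]'; python3 -c "
from h import *
c=shot('wrist','w4.png'); s=shot('side','s4.png'); d=shot('scene','c4.png')
b=cv2.imread('pics/s4.png')[220:340,205:325]; e=cv2.imread('pics/c4.png')[120:220,95:235]
cv2.imwrite('pics/w4m.png',np.hstack([cv2.resize(cv2.imread('pics/w4.png')[60:384,120:420],(480,518)),np.vstack([cv2.resize(b,(288,288)),cv2.resize(e,(288,230))])]))"
```

```text
clock: 12.03
tcp_pos: [0.4906, 0.2338, 0.156]
orientation: [-0.0, 0.697, 0.717, -0.0]
wrist_force: [0.5, 0.4, -0.2]
finger_gap: 0.0515
grip_force: 0.0
clock: 12.7
tcp_pos: [0.4913, 0.234, 0.2981]
orientation: [0.001, 0.697, 0.717, 0.002]
wrist_force: [-0.3, -0.1, -0.9]
finger_gap: 0.0513
grip_force: 0.0
```

View pics/w4m.png

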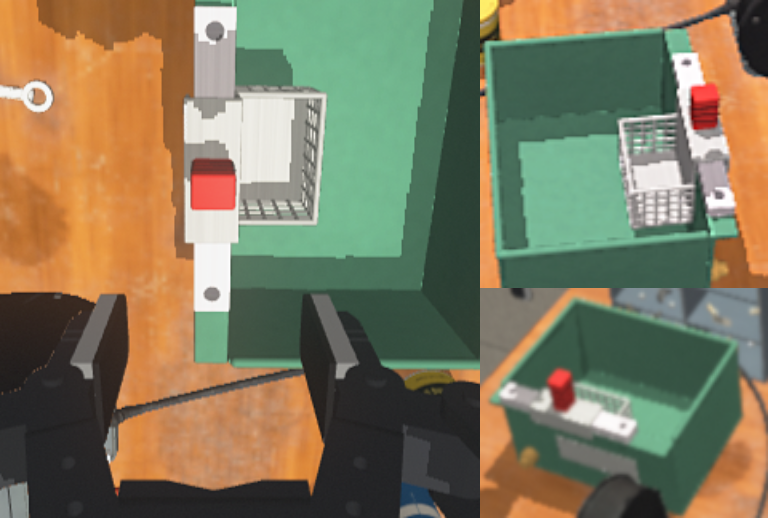

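The basket hangs on the bar between the two bolts with the lip flat and the bin level inside the tank. The gripper is clear of it and the bystanders haven't moved. I'm handing in.

```bash
python3 -c "
from workcell import env
print(env.hand_in())"
```

```text
the job is handed in; nothing more can be done
None
```

The basket hangs on the tank's bar with its pin in the hole and the lip flat, released and handed in after about 13 s; the tin, cup and spray can were not touched.

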